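# Nest the cake moulds behind the pastry counter

## Task

Put the three round steel moulds away as a nest, largest first: stand the medium mould upright on the bottom of the large tin and let go of it, then stand the small mould upright on the bottom of the medium one. The tin and both moulds end upright with their mouths up; leave the square cutter where it is.

Things in the scene. Friction and masses are not known exactly. Their poses are not given: they have to be found in the camera images.
- large_tin: The widest and lowest of the three round moulds: a straight-sided, open-topped steel cake tin, 150 mm across outside, 144 mm inside, 40 mm high, its bottom 4 mm thick; about 0.3 kg, standing loose on the counter, mouth up. Origin: centre of its underside; z up through the mouth. Round, so its yaw means nothing.
- medium_mould: The medium round mould: straight-sided, open-topped steel, 64 mm across outside, 59 mm inside, 50 mm high, its bottom 4 mm thick; about 0.09 kg, standing mouth up on the counter. It can be gripped across its whole width. Origin: centre of its underside; z up through the mouth. Its yaw means nothing.
- small_mould: The small round mould, the narrowest and tallest: a straight-sided, open-topped steel tube with a bottom, 34 mm across outside, 62 mm high; about 0.06 kg, standing mouth up on the counter. Standing in the medium mould it rises 16 mm above that one's rim. Origin: centre of its underside; z up through the mouth. Its yaw means nothing.
- square_cutter: A square steel pastry cutter, not part of the nest: an open frame without a bottom, 56 by 56 mm outside, 45 mm high, walls 2.5 mm, standing on the counter. Origin: centre of its underside; z up; x and y are square to its walls. The large tin, the two round moulds and this cutter stand in any order in a rough row across the robot's front, at least 130 mm apart between centres; the rest of the counter's things stand outside that row.
Mind the look-alikes: they are no part of the job. Leave any red look-alike of the small_mould alone.

How it is judged (in metres and radians):
On the way, in this order (a step that is already met when the one before it is completed fails the run):
1. the medium mould stands upright on the bottom of the large tin and is let go (horizontal distance between medium_mould and large_tin below 0.046 m and z of medium_mould in the frame of large_tin between 0 and 0.012 m and angle between medium_mould's own z axis and vertical below 0.17 rad and contact force between the fingers and medium_mould below 0.2 N), for 0.2 s.
2. the small mould stands upright on the bottom of the medium mould and is let go (horizontal distance between small_mould and medium_mould below 0.022 m and z of small_mould in the frame of medium_mould between 0 and 0.012 m and angle between each of small_mould, medium_mould's own z axis and vertical below 0.17 rad and horizontal distance between medium_mould and large_tin below 0.046 m and z of medium_mould in the frame of large_tin between 0 and 0.012 m and contact force between the fingers and small_mould below 0.2 N), for 0.2 s.
At the end, for the whole second after the job is handed in: Large tin upright on the counter (within 6 degrees); medium mould standing on its bottom, small mould standing on the bottom of the medium one, both upright within 10 degrees; all released and at rest; the square cutter within 30 mm of its start (all of step 2 and angle between large_tin's own z axis and vertical below 0.1 rad and height (world z) of large_tin below 0.01 m and linear speed of each of large_tin, medium_mould, small_mould below 0.02 m/s and contact force between the fingers and large_tin below 0.2 N and contact force between the fingers and medium_mould below 0.2 N); the robot touches nothing.
It fails at once if the square cutter is pushed or carried more than 30 mm (distance of square_cutter from where it was at the start of the episode above 0.03 m).
It also fails if it takes over 53 s, if anything falls off the work surface, if the arm or the gripper's body presses on something with over 40 N, if the wrist force passes 120 N, or if a joint passes its speed limit or range.

## Robot

A 6-joint arm with a two-finger parallel gripper is mounted at the origin on the work surface. World frame = base frame: x ahead of the robot, y to its left, z up, the work surface at z = 0. Lengths are in m, angles in degrees, forces in N, time in s.
With the tool pointing down it reaches from about 0.3 to 0.75 m from the base axis. Payload 8.5 kg.
Tool frame: the origin (TCP) lies at the very end of the fingers, on their centre line; the grasp point (between the pads) lies 19 mm behind it (env.pinch_z is the distance from the TCP to the grasp point, in m); z points along the fingers, y is the line along which they close (so a half turn about z gives the same grasp; the last joint's range is limited). The gripper opens to 85 mm and grips with 20 to 120 N. Pads are 22 mm wide; open, the fingers measure 114 mm over their backs; the gripper's body (76 mm by 85 mm) begins 54 mm behind the grasp point. The pads swing forward as they close: fully open they stand 13 mm farther back than shut.
Start: joints at [-82.638, 21.807, 74.336, -0, 83.858, -12.336], TCP at [0.185, -0.518, 0.231] pointing down, gripper open.
Joint ranges: [-178.18, 178.18], [-50.72, 133.34], [12.68, 142.11], [-81.47, 261.47], [9.98, 163.14], [-165.26, 165.26]. Speed limits (degrees/s): [136.94, 136.94, 180, 180, 180, 180].

## Interface

Orientations are given as a 3x3 rotation matrix whose columns are the frame's x, y, z axes.
In Python, from rig import env, viewer gives the robot as it stands.
- The arm moves only by the tool drive_tool, never from a script. Its argument "series" is a list of rows, each a list of 3 entries, a list of its own where there are three numbers: the shift along the tool's x, y, z in m, then the turn about the tool's z in degrees, then the finger opening in m, from 0 to 0.0854. A call has 1 to 20 rows; each row is the pose to reach, as a shift and turn from the pose commanded when the call began, along the tool's axes at that moment; what a row does not reach only later rows make up. A row lasts 1/10 s, in which the tool goes at most 50 mm and 8.59 degrees, less where a joint would pass 70% of its speed; a pose out of reach is approached as far as the arm can. A call with a gripper value outside its range is refused whole. The fingers move at their own pace and stop on an object; "newtons" is the grip in N (left out, the last holds). Time passes only in rows, so rows that repeat a pose let the fingers close. It gives the time, the measured TCP pose, the force, the opening and the grip force at its end, in the units of the state.
- env.observe(): the state, without advancing time (a new reading comes with each control period).
- viewer.get_image(name): name is "scene" or "top" or "wrist"; returns a dict with "img" (420x560x3 uint8, red, green, blue), "depth" (420x560 float32, m along the optical axis (not along the pixel's ray), 0 where there is no reading), "camera_matrix" (3x3 intrinsics, pixels), "rvec" (rotation vector, rad) and "tvec" (3), from world to camera coordinates, as OpenCV has them. Camera axes: x right, y down, z forward; pixel columns grow to the right and rows downward; lengths in m; the calibration is good to about 2 mm. The wrist camera is an equidistant fisheye: a pixel r from the principal point sees the ray r / f radians off the axis. A picture is of the moment at which its call begins.
- env.close_job(): hands the job in; it is judged then, once.
The state is a dict: "time_s": time; "q": joint angles; "qvel": joint speeds; "joint_efforts": joint torques, N m; "position": TCP position; "tool_rot": TCP orientation; "ft_force": force on the tool from outside, world axes, zero at the start; "wrist_torque": the same for the moment, N m; "grip_width": finger opening in m; "gripper_force": force on a finger pad.
Only numpy, scipy, OpenCV 4.12 (cv2) and the standard library are available. Lean on these libraries where they do the work, as an engineer would, in place of code of your own. Each camera call takes 0.05 s, during which the arm holds its last target. There are 200 camera calls.

## Working session

There is one attempt and no reset: what is moved stays moved. The work goes in short steps, Python scripts to look and compute and a tool call to move; the robot and the scene stay as the last step left them, time stands still between calls to the robot, and variables do not carry over. Pictures are saved under pics/ and viewed, at most 10 in all, crops included, and the job is handed in when it is done.

Besides the shell and the picture viewer there is one more tool, called after ">>>" as name(argument=value, ...), one argument or row to a line, values as JSON. drive_tool: Moves the arm, as the interface text tells. Its arguments: {"type":"object","properties":{"series":{"type":"array"},"newtons":{"type":"number"}},"required":["series"]}

```bash
mkdir -p pics
cat > h.py <<'E'
import numpy as np, cv2
from rig import env, viewer
def cloud(d):
    K=np.array(d["camera_matrix"]);R,_=cv2.Rodrigues(np.array(d["rvec"],float));t=np.array(d["tvec"],float).ravel()
    Z=d["depth"];v,u=np.indices(Z.shape)
    P=np.stack([(u-K[0,2])/K[0,0]*Z,(v-K[1,2])/K[1,1]*Z,Z],-1)
    W=(P-t)@R; W[Z==0]=np.nan
    return W
E
python3 - <<'E'
from h import *
for n in ("top","scene"):
    d=viewer.get_image(n); cv2.imwrite(f"pics/{n}0.png",d["img"][:,:,::-1]); np.savez(f"{n}0.npz",**d)
    W=cloud(d); m=(W[:,:,2]>0.015)&(W[:,:,2]<0.15)
    k,l,s,c=cv2.connectedComponentsWithStats(m.astype(np.uint8))
    print(n)
    for i in range(1,k):
        if s[i,4]<60: continue
        p=W[l==i]; lo,hi=np.nanpercentile(p,[1,99],axis=0)
        print(s[i],lo.round(3),hi.round(3),((lo+hi)/2).round(3),d["img"][l==i].mean(0).round())
print(env.observe()); print(env.pinch_z)
E
```

```text
top
[ 371   47   56   41 1077] [ 0.82  -0.303  0.015] [ 0.886 -0.204  0.058] [ 0.853 -0.253  0.037] [104. 101.  96.]
[ 183   50   38   47 1297] [0.816 0.109 0.017] [0.874 0.17  0.089] [0.845 0.14  0.053] [122. 109.  65.]
[279 163  80  78 875] [ 0.51  -0.155  0.015] [ 0.658 -0.008  0.044] [ 0.584 -0.081  0.03 ] [125. 125. 123.]
[229 173  21  23 283] [0.604 0.052 0.016] [0.637 0.085 0.066] [0.62  0.068 0.041] [99. 32. 25.]
[416 186  43  40 653] [ 0.533 -0.341  0.015] [ 0.603 -0.271  0.048] [ 0.568 -0.306  0.032] [92. 87. 82.]
[541 202  19  49 465] [ 0.484 -0.533  0.015] [ 0.562 -0.513  0.065] [ 0.523 -0.523  0.04 ] [72. 69. 62.]
[110 222  41  36 600] [0.49  0.246 0.016] [0.552 0.309 0.054] [0.521 0.278 0.035] [91. 89. 87.]
[214 222  21  21 236] [0.513 0.081 0.016] [0.545 0.114 0.066] [0.529 0.098 0.041] [107. 106. 104.]
[213 364  94  34 424] [ 0.264 -0.037  0.097] [0.304 0.102 0.15 ] [0.284 0.032 0.123] [54. 48. 33.]
scene
[499   0  27  13 215] [-1.701  1.622  0.016] [-1.397  1.648  0.076] [-1.549  1.635  0.046] [54. 40. 23.]
[550   0  10  27 220] [-1.186  1.328  0.016] [-0.648  1.646 
[... 1936 characters left out ...]
1, -1.23367571e+01]), 'qvel': array([ 0.03228326, -0.06962035, -0.20806973,  0.05578235, -0.06018986,
       -0.01101073]), 'joint_efforts': array([ 3.17054350e-03, -4.49220371e+01, -2.31657261e+01, -1.64987205e-04,
        3.64528489e-03, -1.38667130e-05]), 'position': array([ 0.18535797, -0.5175564 ,  0.23079618]), 'tool_rot': array([[ 9.41467767e-01,  3.37102970e-01, -1.77312922e-04],
       [ 3.37102920e-01, -9.41466965e-01,  1.25490165e-03],
       [ 2.56096816e-04, -1.24122216e-03, -9.99999197e-01]]), 'ft_force': array([ 0.31012602,  0.14778464, -1.37378781]), 'wrist_torque': array([-0.00486341,  0.00591855,  0.04992293]), 'gripper_force': 0.0, 'grip_width': 0.08566861119245266}
0.0187
```

Run:
```python
import cv2
a=cv2.imread("pics/top0.png")[150:280,90:480]
cv2.imwrite("pics/c1.png",cv2.resize(a,None,fx=2,fy=2,interpolation=3))
```

```text
(no output)
```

View pics/c1.png

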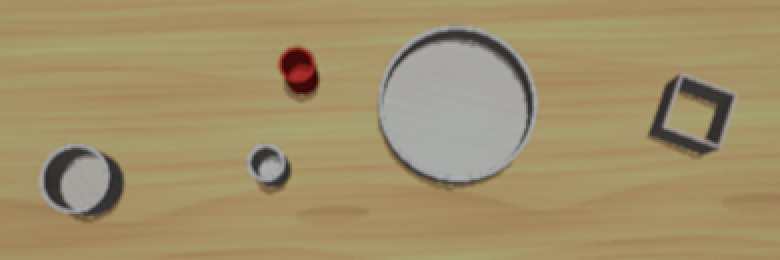

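View pics/top0.png

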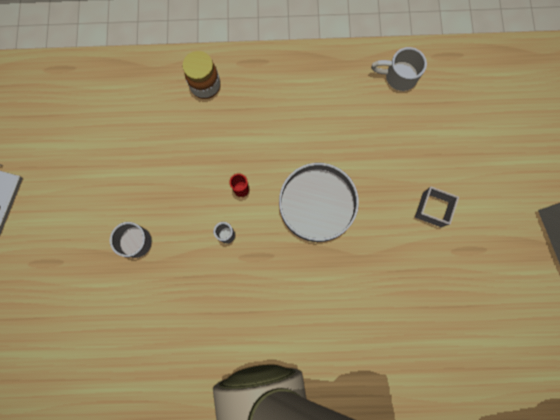

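The top view shows the medium mould at (128,240), the large tin at (318,203) and the square cutter at (436,207). There are two small-mould candidates: steel at (223,232) and red at (239,184). The steel one fits, because the red one is the look-alike, and the enlarged crop confirms it.

```bash
cat >> h.py <<'E'
def go(*pts):
    s=env.observe(); R=s["tool_rot"]; print(s["position"].round(4), s["q"].round(0))
    for p in pts: print(p,(R.T@(np.array(p)-s["position"])).round(4))
E
python3 -c "
from h import *
go((.521,.2775,.2),(.521,.2775,.12))"
```

```text
[ 0.1854 -0.5176  0.2308] [-83.  22.  74.  -0.  84. -12.]
(0.521, 0.2775, 0.2) [ 0.584  -0.6353  0.0317]
(0.521, 0.2775, 0.12) [ 0.584  -0.6352  0.1117]
```

>>> drive_tool(
  series=[
    [[0.584,-0.635,0.032],0,0.085],
    [[0.584,-0.635,0.032],0,0.085],
    [[0.584,-0.635,0.032],0,0.085],
    [[0.584,-0.635,0.032],0,0.085],
    [[0.584,-0.635,0.032],0,0.085],
    [[0.584,-0.635,0.032],0,0.085],
    [[0.584,-0.635,0.032],0,0.085],
    [[0.584,-0.635,0.032],0,0.085],
    [[0.584,-0.635,0.032],0,0.085],
    [[0.584,-0.635,0.032],0,0.085],
    [[0.584,-0.635,0.032],0,0.085],
    [[0.584,-0.635,0.032],0,0.085],
    [[0.584,-0.635,0.032],0,0.085],
    [[0.584,-0.635,0.032],0,0.085],
    [[0.584,-0.635,0.032],0,0.085],
    [[0.584,-0.635,0.032],0,0.085],
    [[0.584,-0.635,0.032],0,0.085],
    [[0.584,-0.635,0.032],0,0.085],
    [[0.584,-0.635,0.032],0,0.085],
    [[0.584,-0.635,0.032],0,0.085],
  ],
  newtons=30,
)

```text
time_s: 2.1
position: [0.5208, 0.2761, 0.199]
tool_rot: [[0.942, 0.337, -0.001], [0.337, -0.942, -0.001], [-0.001, 0.0, -1.0]]
ft_force: [0.4, -0.5, -0.1]
grip_width: 0.085
gripper_force: 0.0
```

Run:
```python
from h import *
go((.521,.2775,.2),(.521,.2775,.07),(.521,.2775,.010))
d=viewer.get_image("wrist"); cv2.imwrite("pics/w1.png",d["img"][:,:,::-1]); print(d["camera_matrix"],d["rvec"],d["tvec"])
```

```text
[0.5208 0.2761 0.199 ] [16. 27. 71. -0. 82. 87.]
(0.521, 0.2775, 0.2) [ 0.0007 -0.0013 -0.001 ]
(0.521, 0.2775, 0.07) [ 0.0008 -0.0013  0.129 ]
(0.521, 0.2775, 0.01) [ 0.0009 -0.0013  0.189 ]
[[325.1922621    0.         281.12207099]
 [  0.         325.1922621  207.46510451]
 [  0.           0.           1.        ]] [-2.36137118  1.66161003  0.24993735] [0.0837332  0.52870029 0.52034837]
```

View pics/w1.png

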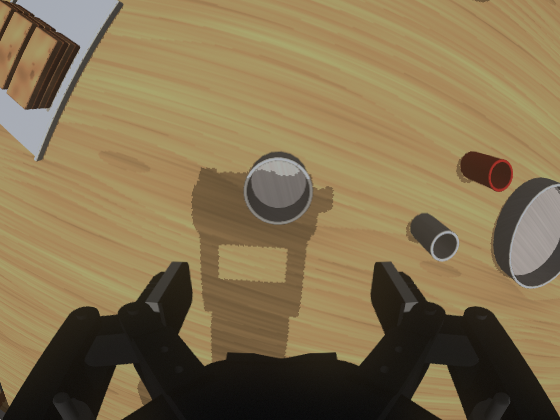

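The wrist view shows the medium mould at (278,188), centred between the fingers, so I descend and grip.

>>> drive_tool(
  series=[
    [[0.0,0,0.04],0,0.085],
    [[0.0,0,0.08],0,0.085],
    [[0.0,0,0.11],0,0.085],
    [[0.0,0,0.14],0,0.085],
    [[0.0,0,0.16],0,0.085],
    [[0.0,0,0.175],0,0.085],
    [[0.0,0,0.187],0,0.085],
    [[0.0,0,0.189],0,0.085],
    [[0,0,0.189],0,0.05],
    [[0,0,0.189],0,0.05],
    [[0,0,0.189],0,0.05],
    [[0,0,0.189],0,0.05],
    [[0,0,0.189],0,0.05],
    [[0,0,0.189],0,0.05],
    [[0,0,0.189],0,0.05],
    [[0,0,0.189],0,0.05],
  ],
  newtons=30,
)

```text
time_s: 3.75
position: [0.5217, 0.2769, 0.0116]
tool_rot: [[0.941, 0.337, 0.002], [0.337, -0.941, 0.0], [0.002, 0.0, -1.0]]
ft_force: [-1.0, -2.0, 7.1]
grip_width: 0.0643
gripper_force: 33.8
```

```bash
python3 -c "
from h import *
print(env.observe()['grip_width'],env.observe()['gripper_force'])
go((.521,.2775,.1),(.585,-.081,.11),(.585,-.081,.018),(.585,-.081,.015))"
```

```text
0.0642841151468629 33.810610603541136
[0.5217 0.2769 0.0116] [16. 39. 84. -0. 57. 87.]
(0.521, 0.2775, 0.1) [-0.0003 -0.0008 -0.0884]
(0.585, -0.081, 0.11) [-0.0608  0.3583 -0.0984]
(0.585, -0.081, 0.018) [-0.061   0.3583 -0.0064]
(0.585, -0.081, 0.015) [-0.061   0.3583 -0.0034]
```

>>> drive_tool(
  series=[
    [[0,0,-0.03],0,0.05],
    [[0,0,-0.07],0,0.05],
    [[0,0,-0.12],0,0.05],
    [[-0.005,0.03,-0.12],0,0.05],
    [[-0.012,0.07,-0.12],0,0.05],
    [[-0.019,0.11,-0.12],0,0.05],
    [[-0.026,0.15,-0.12],0,0.05],
    [[-0.033,0.19,-0.12],0,0.05],
    [[-0.039,0.23,-0.12],0,0.05],
    [[-0.046,0.27,-0.12],0,0.05],
    [[-0.053,0.31,-0.12],0,0.05],
    [[-0.058,0.34,-0.12],0,0.05],
    [[-0.061,0.358,-0.11],0,0.05],
    [[-0.061,0.358,-0.09],0,0.05],
    [[-0.061,0.358,-0.07],0,0.05],
    [[-0.061,0.358,-0.07],0,0.05],
    [[-0.061,0.358,-0.07],0,0.05],
  ],
)

```text
time_s: 5.45
position: [0.5844, -0.0802, 0.0803]
tool_rot: [[0.941, 0.338, -0.0], [0.338, -0.941, 0.0], [-0.0, -0.0, -1.0]]
ft_force: [-0.0, 0.7, -0.4]
grip_width: 0.0642
gripper_force: 34.2
```

Run:
```python
from h import *
go((.585,-.081,.018),(.585,-.081,.0155))
a=viewer.get_image("wrist"); b=viewer.get_image("scene"); W=cloud(b)
i=np.hstack([a["img"][60:420,60:500],cv2.resize(b["img"][150:290,160:300],(360,360))])
cv2.imwrite("pics/w2.png",i[:,:,::-1])
```

```text
[ 0.5844 -0.0802  0.0803] [-19.  34.  80.   0.  66.  51.]
(0.585, -0.081, 0.018) [0.0003 0.001  0.0623]
(0.585, -0.081, 0.0155) [0.0003 0.001  0.0648]
```

View pics/w2.png

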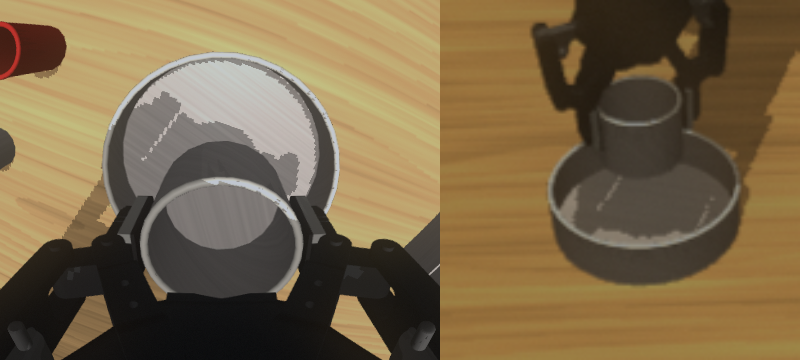

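The left part shows the medium mould held level between the pads at about (220,240), over the tin at about (220,150). The right part shows it upright above the tin, so I lower it and release.

>>> drive_tool(
  series=[
    [[0,0.001,0.02],0,0.05],
    [[0,0.001,0.04],0,0.05],
    [[0,0.001,0.052],0,0.05],
    [[0,0.001,0.06],0,0.05],
    [[0,0.001,0.064],0,0.05],
    [[0,0.001,0.064],0,0.05],
    [[0,0.001,0.064],0,0.05],
    [[0,0.001,0.064],0,0.07],
    [[0,0.001,0.064],0,0.08],
    [[0,0.001,0.064],0,0.08],
    [[0,0.001,0.064],0,0.08],
    [[0,0.001,0.064],0,0.08],
    [[0,0.001,0.05],0,0.08],
    [[0,0.001,0.03],0,0.08],
    [[0,0.001,0],0,0.08],
    [[0,0.001,-0.04],0,0.08],
    [[0,0.001,-0.08],0,0.08],
  ],
)

```text
time_s: 7.25
position: [0.5844, -0.0816, 0.1616]
tool_rot: [[0.942, 0.337, -0.001], [0.337, -0.942, 0.0], [-0.001, -0.001, -1.0]]
ft_force: [-0.2, -0.4, 0.9]
grip_width: 0.08
gripper_force: 0.0
```

Run:
```python
from h import *
go((.529,.098,.16),(.529,.098,.046))
b=viewer.get_image("scene"); W=cloud(b)
cv2.imwrite("pics/s2.png",cv2.resize(b["img"][150:290,160:400],(720,420))[:,:,::-1])
```

```text
[ 0.5844 -0.0816  0.1616] [-19.  29.  74.   0.  77.  51.]
(0.529, 0.098, 0.16) [ 0.0083 -0.1877  0.0017]
(0.529, 0.098, 0.046) [ 0.0084 -0.1877  0.1157]
```

View pics/s2.png

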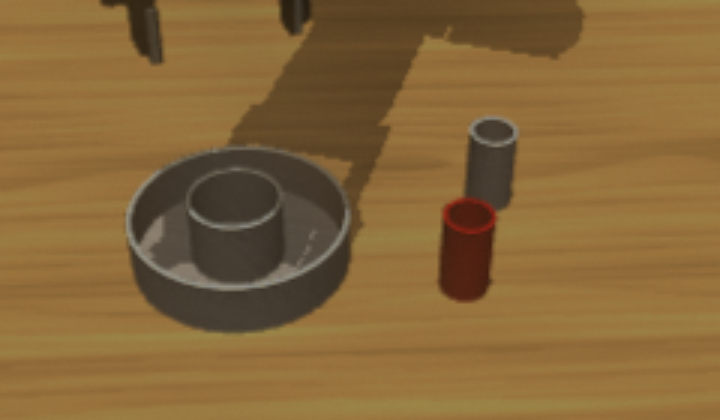

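The medium mould stands upright in the tin at (235,225), and the small steel mould is untouched at (492,160). The red one is at (467,250). I move over the steel one.

>>> drive_tool(
  series=[
    [[0.002,-0.04,0],0,0.06],
    [[0.004,-0.09,0],0,0.06],
    [[0.006,-0.14,0],0,0.06],
    [[0.008,-0.175,0],0,0.06],
    [[0.008,-0.188,0],0,0.06],
    [[0.008,-0.188,0.02],0,0.06],
    [[0.008,-0.188,0.04],0,0.06],
    [[0.008,-0.188,0.06],0,0.06],
    [[0.008,-0.188,0.06],0,0.06],
    [[0.008,-0.188,0.06],0,0.06],
  ],
)

```text
time_s: 8.3
position: [0.5293, 0.0975, 0.1006]
tool_rot: [[0.942, 0.337, 0.0], [0.337, -0.942, -0.0], [0.0, 0.0, -1.0]]
ft_force: [0.3, -0.8, -0.1]
grip_width: 0.0598
gripper_force: 0.0
```

Run:
```python
from h import *
go((.529,.098,.046))
a=viewer.get_image("wrist"); b=viewer.get_image("scene"); W=cloud(b)
z=W[:,:,2]; m=(abs(W[:,:,0]-.585)<.055)&(abs(W[:,:,1]+.081)<.055)&(z>.045)&(z<.065); p=W[m]; r=b
A=np.c_[2*p[:,:2],np.ones(len(p))]; s=np.linalg.lstsq(A,(p[:,:2]**2).sum(1),rcond=None)[0]
print("medium rim",len(p),s[:2],np.sqrt(s[2]+s[0]**2+s[1]**2),np.nanpercentile(p[:,2],95), (np.nanpercentile(p,1,axis=0)+np.nanpercentile(p,99,axis=0))/2)
i=np.hstack([a["img"][60:420,60:500],cv2.resize(b["img"][150:290,230:370],(360,360))])
cv2.imwrite("pics/w3.png",i[:,:,::-1])
```

```text
[0.5293 0.0975 0.1006] [-2. 28. 88. -0. 64. 68.]
(0.529, 0.098, 0.046) [-0.0002 -0.0006  0.0546]
medium rim 266 [ 0.58603957 -0.08309844] 0.03055383530369583 0.05390803461000604 [ 0.58569382 -0.08270836  0.0499907 ]
```

View pics/w3.png

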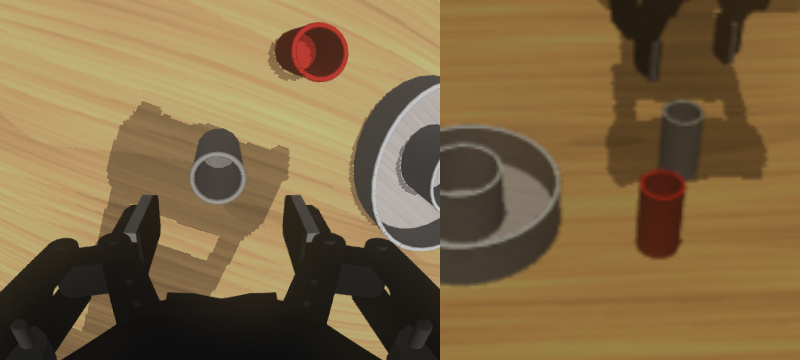

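The steel mould at (218,178) is centred between the pads and the red one at (318,50) is clear, so I take a high grip.

>>> drive_tool(
  series=[
    [[0,0,0.02],0,0.06],
    [[0,0,0.04],0,0.06],
    [[0,0,0.051],0,0.06],
    [[0,0,0.055],0,0.06],
    [[0,0,0.055],0,0.06],
    [[0,0,0.055],0,0.02],
    [[0,0,0.055],0,0.02],
    [[0,0,0.055],0,0.02],
    [[0,0,0.055],0,0.02],
    [[0,0,0.055],0,0.02],
    [[0,0,0.055],0,0.02],
    [[0,0,0.055],0,0.02],
    [[0,0,0.055],0,0.02],
  ],
  newtons=25,
)

```text
time_s: 9.7
position: [0.5294, 0.0982, 0.0462]
tool_rot: [[0.941, 0.337, 0.002], [0.337, -0.941, 0.0], [0.002, 0.0, -1.0]]
ft_force: [0.2, 1.5, 5.9]
grip_width: 0.033
gripper_force: 24.7
```

```bash
python3 -c "
from h import *
go((.529,.098,.16),(.5855,-.0822,.16))"
```

```text
[0.5294 0.0982 0.0462] [-2. 33. 91.  0. 56. 68.]
(0.529, 0.098, 0.16) [-3.000e-04  1.000e-04 -1.138e-01]
(0.5855, -0.0822, 0.16) [-0.0078  0.1888 -0.1137]
```

>>> drive_tool(
  series=[
    [[0,0,-0.03],0,0.02],
    [[0,0,-0.07],0,0.02],
    [[0,0,-0.1],0,0.02],
    [[-0.001,0.03,-0.1],0,0.02],
    [[-0.003,0.07,-0.1],0,0.02],
    [[-0.005,0.11,-0.1],0,0.02],
    [[-0.006,0.15,-0.1],0,0.02],
    [[-0.0075,0.18,-0.1],0,0.02],
    [[-0.008,0.189,-0.09],0,0.02],
    [[-0.008,0.189,-0.075],0,0.02],
    [[-0.008,0.189,-0.068],0,0.02],
    [[-0.008,0.189,-0.068],0,0.02],
    [[-0.008,0.189,-0.068],0,0.02],
  ],
)

```text
time_s: 11.0
position: [0.5851, -0.082, 0.1136]
tool_rot: [[0.941, 0.338, 0.0], [0.338, -0.941, 0.0], [0.0, 0.0, -1.0]]
ft_force: [-0.4, -0.2, -1.5]
grip_width: 0.0323
gripper_force: 25.4
```

Run:
```python
from h import *
go((.5855,-.0825,.056))
a=viewer.get_image("wrist"); b=viewer.get_image("scene"); W=cloud(b)
i=np.hstack([a["img"][60:420,60:500],cv2.resize(b["img"][150:290,170:310],(360,360))])
cv2.imwrite("pics/w4.png",i[:,:,::-1])
```

```text
[ 0.5851 -0.082   0.1136] [-19.  32.  78.   0.  70.  51.]
(0.5855, -0.0825, 0.056) [0.0002 0.0006 0.0576]
```

View pics/w4.png

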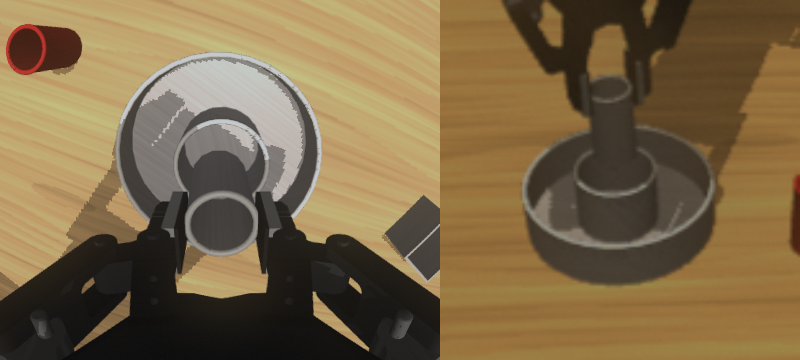

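The small mould hangs upright at (222,222) over the medium mould's mouth at (222,165), in line in both views. I lower it and stop to check before releasing.

>>> drive_tool(
  series=[
    [[0,0.0005,0.015],0,0.02],
    [[0,0.0005,0.03],0,0.02],
    [[0,0.0005,0.042],0,0.02],
    [[0,0.0005,0.05],0,0.02],
    [[0,0.0005,0.054],0,0.02],
    [[0,0.0005,0.056],0,0.02],
    [[0,0.0005,0.0565],0,0.02],
    [[0,0.0005,0.0565],0,0.02],
    [[0,0.0005,0.0565],0,0.02],
  ],
)

```text
time_s: 12.0
position: [0.5854, -0.0831, 0.0572]
tool_rot: [[0.941, 0.337, 0.001], [0.337, -0.941, -0.0], [0.001, 0.0, -1.0]]
ft_force: [-0.7, 1.2, -0.6]
grip_width: 0.0325
gripper_force: 25.4
```

Run:
```python
from h import *
b=viewer.get_image("scene"); print(env.observe()["ft_force"])
cv2.imwrite("pics/s5.png",cv2.resize(b["img"][170:270,180:300],(600,500))[:,:,::-1])
```

```text
[ 0.78036911  0.06438727 -0.59543614]
```

View pics/s5.png

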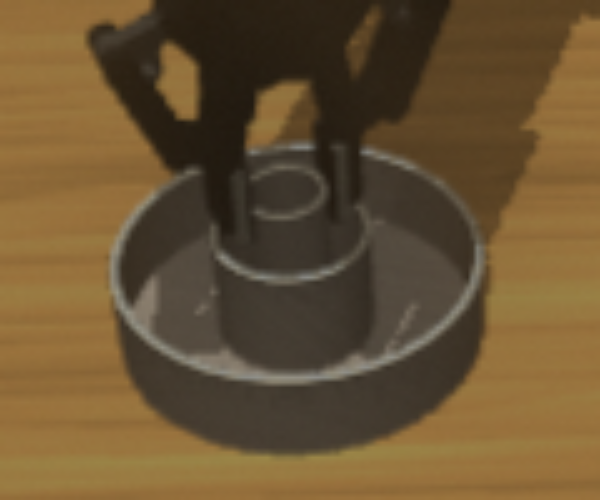

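The small mould is inside the medium one at (285,195), with no contact force, so I release it and retreat.

>>> drive_tool(
  series=[
    [[0,0,0],0,0.036],
    [[0,0,0],0,0.04],
    [[0,0,0],0,0.044],
    [[0,0,0],0,0.046],
    [[0,0,0],0,0.046],
    [[0,0,-0.01],0,0.046],
    [[0,0,-0.025],0,0.05],
    [[0,0,-0.05],0,0.06],
    [[0,0,-0.08],0,0.06],
    [[0,0,-0.12],0,0.06],
    [[0,0,-0.15],0,0.06],
    [[-0.05,0,-0.15],0,0.06],
    [[-0.1,0,-0.15],0,0.06],
    [[-0.15,0,-0.15],0,0.06],
    [[-0.15,0,-0.15],0,0.06],
    [[-0.15,0,-0.15],0,0.06],
  ],
)

```text
time_s: 13.65
position: [0.4439, -0.134, 0.2079]
tool_rot: [[0.942, 0.335, 0.002], [0.335, -0.942, -0.001], [0.001, 0.001, -1.0]]
ft_force: [-0.6, 0.1, 1.0]
grip_width: 0.0602
gripper_force: 0.0
```

Run:
```python
from h import *
b=viewer.get_image("scene"); W=cloud(b); z=W[:,:,2]
for lo,hi,r in((.058,.08,.04),(.046,.056,.04)):
    m=(np.hypot(W[:,:,0]-.585,W[:,:,1]+.081)<r)&(z>lo)&(z<hi);p=W[m]
    print(len(p),np.nanpercentile(p,[1,50,99],axis=0).round(4))
cv2.imwrite("pics/s6.png",cv2.resize(b["img"][170:270,180:300],(600,500))[:,:,::-1])
```

```text
174 [[ 0.5682 -0.0988  0.0581]
 [ 0.5883 -0.0829  0.065 ]
 [ 0.6017 -0.0672  0.071 ]]
282 [[ 0.5612 -0.1135  0.046 ]
 [ 0.5988 -0.0815  0.0513]
 [ 0.6172 -0.052   0.0558]]
```

View pics/s6.png

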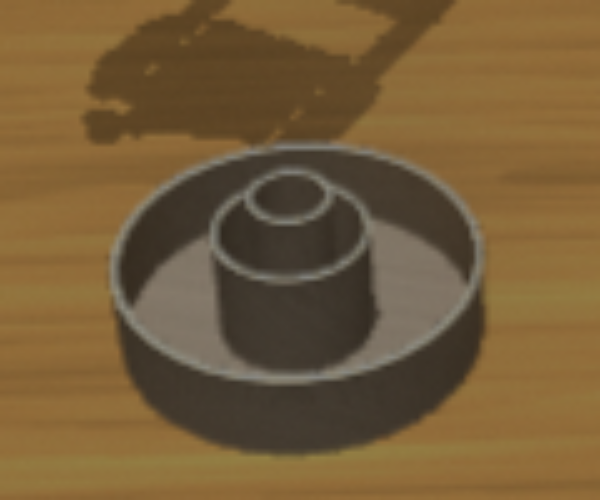

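The nest is upright: small rim at (290,195) and about 70 mm high, medium rim at (292,235), tin around both. I hand it in.

```bash
python3 -c "
from h import *
print(env.close_job())"
```

```text
the job is handed in; nothing more can be done
None
```

I nested the medium mould in the large tin and the small steel mould in the medium one, all upright and released; the square cutter and red look-alike were left alone, and I handed the job in at about 14 s (no verdict was returned).

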